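Slide the sample carrier over the step and home in its lane

TASK

Load the sample carrier that waits on the loading shelf into the empty lane of the extraction workstation: raise its nose just enough to clear the step, slide it across onto the deck between the lane's rails, keeping its tail down and the carrier close to level because its tubes are open, and push it on under the bridge until the sprung catch has dropped behind the ridge on its toe and it is fully home. Feel your way gently, without catching it on the step, jamming, ramming or dropping it, then let go of it. Leave everything else where it stands.

Things in the scene. Friction and masses are not known exactly. Their poses are not given: they have to be found in the camera images.
- carrier: Loose sample carrier, 0.34-0.59 kg: foot 150 long (x) x 26 wide (y) x 14 mm high, square edges; on it grey tube blocks to z = 40, five open tubes to z = 54 and a black grip tab. Origin under the foot's middle, x to the nose, z up; centre of mass at x = -11. Starts flat on the shelf, nose about 10-30 mm short of the step, skewed up to 0.12 rad and up to 115 mm to one side of its lane
- carrier_grip (a point): Middle of the grip tab's side faces, 40 mm above the carrier's underside at carrier x = +10. The tab is upright, 26 (x) x 14 (y) mm, z = 14 to 54; beside it both ways in y is free space, before and behind it 9 mm to the tube blocks, which stand 6 mm prouder in y (44 mm apart in x). Fingertips must stay above the foot (z = 14)
- carrier_tail (a point): Point on the carrier's underside at the middle of its tail edge (carrier x = -75 mm, z = 0). The foot's tail end face there is bare from z = 0 to 14, good to push on; the tube block above begins 5 mm further in
- carrier_toe (a point): Point on the carrier's underside at the middle of its nose edge (carrier x = +75 mm, z = 0). The toe, x = 50 to 75, is 9 mm high and bears a ridge for the catch: its ramp climbs from 9 mm at the tip to 12.5 mm at x = 65, with a notch behind
- lane: The empty one of three parallel lanes on the deck; the other two, 70 mm apart from their neighbours, hold fixed loaded carriers of the same kind. Origin on the deck's surface, about where the carrier's origin lies when home (for the dock's place see the catch); x points along the lane to its closed end, z up. The deck's front edge (the step) is at lane x = -90 mm
- lane_mouth (a point): Middle of the lane's flared lead-in (45 mm wide) on the deck, lane x = -68 mm. From lane x = -45 to 45 run two straight rails, 12 mm high and 28 mm apart inside (1 mm play a side). Beyond is the dock: a bridge with 16.5 mm headroom from x = 55, the catch roller under it at x = 61, a hard end stop at x = 75
- catch (a joint): Height (m) of the dock's sprung roller (2-3 N): 0 down, about 0.003 on the toe's ridge, 0 again once dropped into the notch: home. The dock is clamped up to 9 mm nearer or further along lane x each time, not measured: find home by feel. The carrier slides with 1-3 N, passes the catch with 5-9 N in all, then meets the stop. Over 20 N on it from deck, lane or shelf is a jam
- shelf: Fixed steel loading shelf in front of the deck, 190 deep x 290 wide, origin on its top face at the middle of the edge next to the deck (2 mm gap), x towards the deck. Its top lies 3 to 6 mm below the deck, differing each time
- workstation: Fixed white workstation, deck 490 mm wide, top at z = 60 mm; origin on the bench under it, its x along the lanes. Deck front edge at its x = -100. Lanes at its y = -70, 0 and 70 mm, lane origins at x = -10. Rear housing from x = 90, 55 mm above the deck; parked pipetting head at y = 200-245, up to 131 mm above the deck
- tip_box: Pipette tip box 118 x 78 mm, 53 high, loose on the deck right of the lanes (workstation y about -182 mm); origin under its centre. Leave alone
- bottle_a: Bottle with cap, diameter 56, 130 high, on the bench, origin under its centre. Leave alone
- bottle_b: Bottle with cap, diameter 70, 170 high, on the bench, origin under its centre. Leave alone
- beaker: Glass beaker, diameter 70, 90 high, on the bench, origin under its centre. Leave alone
- freezer_box: Cardboard freezer box 133 x 133 x 52 mm on the bench, origin under its centre. Leave alone
- marker: Marker pen, diameter 14, 120 long, lying on the bench, origin under its middle. Leave alone

How it is judged:
On the way, in this order (a step that is already met when the one before it is completed fails the run):
1. the nose is across the step, down between the rails of the empty lane, in line with it (x of carrier in the frame of lane between -0.085 and -0.02 m and y of carrier in the frame of lane between -0.004 and 0.004 m and z of carrier_toe in the frame of lane below 0.008 m and angle between carrier's own z axis and vertical below 0.12 rad), for 0.1 s.
2. the carrier's toe lifts the sprung catch roller (value of joint catch above 0.0024 m and x of carrier in the frame of lane above -0.02 m).
At the end, for the whole second after the job is handed in: the catch has been lifted by the toe and is down again (within 1 mm), the carrier lies home in the empty lane: within 11 mm of the lane origin along it (wherever its dock is clamped), 3 mm across it, flat on the deck (3 mm, 2 degrees), at rest and released (value of joint catch below 0.001 m and x of carrier in the frame of lane between -0.011 and 0.011 m and y of carrier in the frame of lane between -0.003 and 0.003 m and z of carrier in the frame of lane below 0.003 m and angle between carrier's own z axis and vertical below 0.035 rad and linear speed of carrier below 0.01 m/s); the robot touches nothing.
It fails at once if the carrier is jammed, rammed or dropped: more than 20 N between it and the workstation, its lane or the shelf (contact force between carrier and workstation above 20 N or contact force between carrier and lane above 20 N or contact force between carrier and shelf above 20 N).
It fails at once if the carrier is tilted by more than about 10 degrees (angle between carrier's own z axis and vertical above 0.17 rad).
It fails at once if the carrier's tail is lifted more than 8 mm above the deck's level (z of carrier_tail in the frame of lane above 0.008 m).
It fails at once if a bystander is pushed out of its place (the tip box by 20 mm, others by 30 mm) (distance of tip_box from where it was at the start of the episode above 0.02 m or distance of any of bottle_a, bottle_b, beaker, freezer_box, marker from where it was at the start of the episode above 0.03 m).
It also fails if it takes over 67 s, if anything falls off the work surface, if the arm or the gripper's body presses on something with over 40 N, if the wrist force passes 120 N, or if a joint passes its speed limit or range.

ROBOT

A 7-joint arm with a two-finger parallel gripper is mounted at the origin on the work surface. World frame = base frame: x ahead of the robot, y to its left, z up, the work surface at z = 0. Lengths are in m, angles in rad, forces in N, time in s.
With the tool pointing down it reaches from about 0.425 to 0.825 m from the base axis. Payload 3.6 kg.
Tool frame: the origin (TCP) lies at the very end of the fingers, on their centre line; the grasp point (between the pads) lies 19 mm behind it; z points along the fingers, y is the line along which they close (so a half turn about z gives the same grasp; the last joint's range is limited). The gripper opens to 93 mm and grips with 3 to 60 N. Pads are 15 mm wide; open, the fingers measure 128 mm over their backs; the gripper's body (75 mm by 188 mm) begins 65 mm behind the grasp point.
Start: joints at [-1.224, 0.615, -0.013, 1.423, 0.008, 1.103, -0.04], TCP at [0.237, 0.605, 0.219] pointing down, gripper open.
Joint ranges: [-3.12, 3.12], [-0.3, 2.06], [-1.34, 1.32], [0.26, 2.42], [-1.36, 4.5], [0.01, 1.98], [-2.84, 2.84]. Speed limits (rad/s): [2.79, 2.79, 3.14, 3.14, 3.14, 3.14, 3.14].

INTERFACE

Orientations are given as a 3x3 rotation matrix whose columns are the frame's x, y, z axes.
In Python, from station import r, grab_frame, finish_job, models gives the robot as it stands.
- The arm moves only by the shell command python3 -m creep 'ROWS' [FORCE]. ROWS is text: rows parted by semicolons, each of 7 numbers parted by spaces: the turn, a rotation vector about the tool's x, y, z in rad, then the shift along the tool's x, y, z in m, then the opening, from 0 (shut) to 1 (fully open). In form: rx ry rz x y z jaw; .... A call has 1 to 8 rows; each row is the pose to reach, as a shift and turn from the pose commanded when the call began, along the tool's axes at that moment; what a row does not reach only later rows make up. A row lasts 1/8 s, in which the tool goes at most 62.5 mm and 10.7 degrees, less where a joint would pass 70% of its speed; a pose out of reach is approached as far as the arm can. A call with a gripper value outside its range is refused whole. The fingers move at their own pace and stop on an object; FORCE is the grip in N (left out, the last holds). Time passes only in rows, so rows that repeat a pose let the fingers close. It gives the time, the measured TCP pose, the force, the opening and the grip force at its end, in the units of the state.
- r.sense(): the state, without advancing time (a new reading comes with each control period).
- grab_frame(name): name is "side" or "top"; returns a dict with "frame" (400x640x3 uint8, red, green, blue), "z_map" (400x640 float32, m along the optical axis (not along the pixel's ray), 0 where there is no reading), "fx", "fy", "cx", "cy" (pixels), "rvec" (rotation vector, rad) and "tvec" (3), from world to camera coordinates, as OpenCV has them. Camera axes: x right, y down, z forward; pixel columns grow to the right and rows downward; lengths in m; the calibration is good to about 2 mm. A picture is of the moment at which its call begins.
- finish_job(): hands the job in; it is judged then, once.
Trained networks look in a picture, given as the dict that the camera call returned (one of the last four; its "shot" number tells which), for a name from the list of things; names that differ only in an ending like _2 or _b are one class to them, and where a whole thing is asked for, a point or a joint stands for the part that bears it (a point fixed in the world has none). Each returns a list of dicts, best first, with "confidence" (0 to 1); they miss things now and then, are a little off and sometimes report something else, mostly with a low value. They report only what shows in the picture. A call takes as long as a camera call.
- models.outline_of(picture, query): "region" (400x640 bool, what is visible of it) and "rect" ([left, top, right, bottom] in pixels, round what is visible of it).
- models.tip_of(picture, query): "point" ([column, row] in pixels: a listed point, or the origin of a listed thing).
The state is a dict: "clock": time; "joints": joint angles; "joint_vel": joint speeds; "joint_torque": joint torques, N m; "ee_pos": TCP position; "tcp_rot": TCP orientation; "contact_force": force on the tool from outside, world axes, zero at the start; "torque": the same for the moment, N m; "finger_gap": opening from 0.0 (shut) to 1.0 (fully open); "gripper_force": force on a finger pad.
Only numpy, scipy, OpenCV 4.12 (cv2) and the standard library are available. Lean on these libraries where they do the work, as an engineer would, in place of code of your own. Each camera call takes 0.05 s, during which the arm holds its last target. There are 200 camera calls.

## Working session

There is one attempt and no reset: what is moved stays moved. The work goes in short steps, Python scripts to look and compute and a shell command to move; the robot and the scene stay as the last step left them, time stands still between calls to the robot, and variables do not carry over. Pictures are saved under pics/ and viewed, at most 10 in all, crops included, and the job is handed in when it is done.

```bash
ls; mkdir -p pics; cat > h.py <<'E'
import numpy as np, cv2
from station import r, grab_frame, finish_job, models
def cam(p):
    R=cv2.Rodrigues(np.array(p["rvec"],float))[0]; return R,np.array(p["tvec"],float).ravel()
def unproj(p,uv,z=None):
    """pixels -> world by depth map"""
    R,t=cam(p); uv=np.atleast_2d(uv)
    d=p["z_map"][uv[:,1].astype(int),uv[:,0].astype(int)]
    c=np.c_[(uv[:,0]-p["cx"])/p["fx"]*d,(uv[:,1]-p["cy"])/p["fy"]*d,d]
    return (c-t)@R
def onplane(p,uv,z):
    R,t=cam(p); o=-R.T@t
    v=R.T@np.array([(uv[0]-p["cx"])/p["fx"],(uv[1]-p["cy"])/p["fy"],1.])
    return o+v*(z-o[2])/v[2]
def proj(p,X):
    R,t=cam(p); c=R@np.asarray(X,float)+t
    return np.array([p["fx"]*c[0]/c[2]+p["cx"],p["fy"]*c[1]/c[2]+p["cy"]])
E
python3 - <<'E'
from h import *
s=r.sense(); print({k:np.round(v,3) for k,v in s.items()})
for n in("top","side"):
    p=grab_frame(n); cv2.imwrite(f"pics/{n}0.png",p["frame"][:,:,::-1])
    R,t=cam(p); print(n,p["fx"],(-R.T@t).round(3),R[2].round(2))
    for q in("carrier","carrier_grip","carrier_tail","carrier_toe","lane","lane_mouth","shelf","workstation","tip_box"):
        for d in models.tip_of(p,q)[:2]:
            print(q,round(d["confidence"],2),np.round(d["point"],1),unproj(p,d["point"]).round(4)[0])
E
```

```text
pics
{'clock': np.float64(0.0), 'joints': array([-1.225,  0.616, -0.013,  1.425,  0.008,  1.103, -0.04 ]), 'joint_vel': array([-0.001,  0.   ,  0.   ,  0.   , -0.001, -0.003,  0.   ]), 'joint_torque': array([ 0.0000e+00, -4.5893e+01,  2.0900e-01, -1.6575e+01, -6.1000e-02,
        2.0000e-02,  0.0000e+00]), 'ee_pos': array([0.236, 0.605, 0.218]), 'tcp_rot': array([[-0.931,  0.364, -0.001],
       [ 0.364,  0.931, -0.002],
       [-0.   , -0.003, -1.   ]]), 'contact_force': array([0.125, 0.384, 1.28 ]), 'torque': array([-0.013, -0.034, -0.046]), 'gripper_force': np.float64(0.0), 'finger_gap': np.float64(1.001)}
top 465.28952693256934 [0.206 0.007 1.57 ] [ 0.21  0.   -0.98]
carrier 0.62 [317.5 214.7] [0.4738 0.0151 0.0651]
carrier_grip 0.64 [313.6 210.9] [0.4772 0.0275 0.114 ]
carrier_tail 0.78 [314.2 239.7] [0.3927 0.0244 0.0538]
carrier_toe 0.67 [315.9 192.6] [0.551  0.0219 0.0525]
lane 0.69 [289.  155.2] [0.6781 0.1155 0.0579]
lane_mouth 0.58 [287.8 173.3] [0.6149 0.1176 0.0567]
lane_mouth 0.33 [313.3 238.9] [0.3956 0.0275 0.051 ]
shelf 0.73 [301.4 183. ] [0.5815 0.0709 0.0591]
shelf 0.28 [310.6 159.1] [0.6487 0.0407 0.1136]
workstation 0.96 [309.2 161. ] [0.6429 0.0451 0.1114]
tip_box 0.61 [360.5 168.2] [ 0.6216 -0.1222  0.111 ]
side 439.5223035563152 [0.304 0.901 1.06 ] [ 0.19 -0.68 -0.71]
carrier 0.62 [345.7 228.2] [0.4749 0.0349 0.0579]
carrier_grip 0.88 [344.5 218.9] [0.48   0.0321 0.0952]
carrier_tail 0.56 [371.  233.3] [0.3977 0.0304 0.0506]
carrier_toe 0.95 [323.6 223.8] [0.5436 0.0366 0.0615]
carrier_toe 0.24 [284.4 230.3] [0.6512 0.0916 0.0632]
lane 0.64 [274.6 236.9] [0.6742 0.1173 0.0555]
lane_mouth 0.88 [293.5 242.9] [0.6105 0.1304 0.0614]
shelf 0.91 [310.7 228.5] [0.5776 0.0615 0.0581]
workstation 0.7 [282.3 233.3] [0.6544 0.1025 0.0608]
workstation 0.29 [366.7 153.4] [ 0.4855 -0.3765  0.0223]
tip_box 0.75 [311.2 182.7] [ 0.6153 -0.0849  0.1074]
```

```bash
python3 - <<'E'
import cv2
a=cv2.imread("pics/top0.png")[110:260,220:420]; cv2.imwrite("pics/top0c.png",cv2.resize(a,None,fx=4,fy=4,interpolation=cv2.INTER_CUBIC))
a=cv2.imread("pics/side0.png")[140:290,220:420]; cv2.imwrite("pics/side0c.png",cv2.resize(a,None,fx=4,fy=4,interpolation=cv2.INTER_CUBIC))
E
```

```text
(no output)
```

View pics/top0c.png

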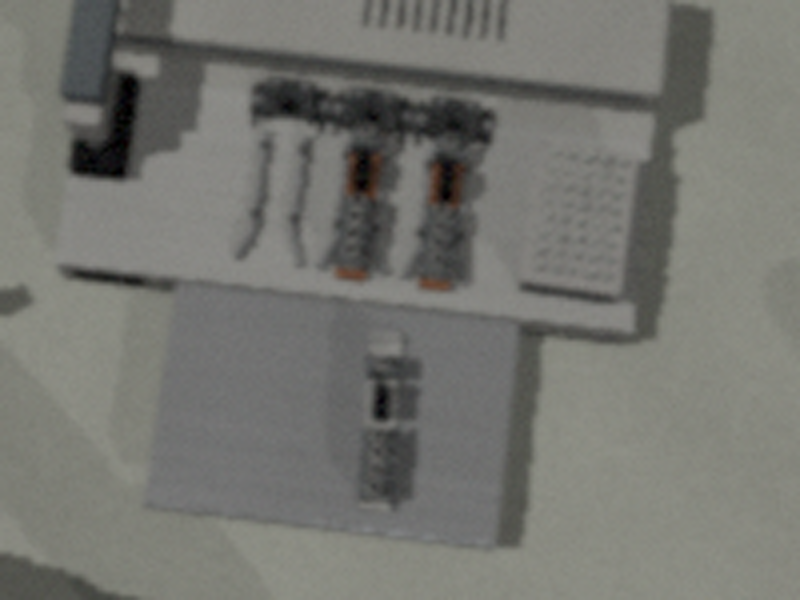

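View pics/side0c.png

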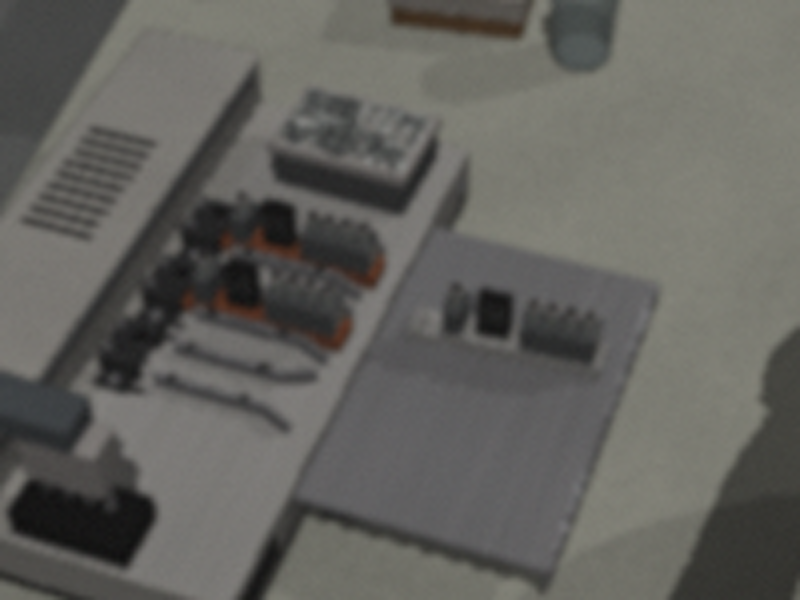

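The top view shows the left lane is empty, with its rails at about columns 286 and 296, rows 143–175. The carrier on the shelf spans about (313, 237) to (317, 193). Next I'll rectify both views onto the rail-top plane to measure the lane, and fit the carrier.

```bash
cat > ortho.py <<'E'
from h import *
def ortho(p,x0,x1,y0,y1,z,s=0.0005,key="frame"):
    # row = x decreasing downward, col = y decreasing rightward
    xs=np.arange(x1,x0,-s); ys=np.arange(y1,y0,-s)
    X,Y=np.meshgrid(xs,ys,indexing="ij"); W=np.stack([X,Y,np.full_like(X,z)],-1)
    R,t=cam(p); c=W@R.T+t
    u=(p["fx"]*c[...,0]/c[...,2]+p["cx"]).astype("f4"); v=(p["fy"]*c[...,1]/c[...,2]+p["cy"]).astype("f4")
    return cv2.remap(p[key],u,v,cv2.INTER_CUBIC),xs,ys
E
python3 - <<'E'
from ortho import *
out=[]
for n in("top","side"):
    ps=[grab_frame(n) for _ in range(4)]
    p=dict(ps[0]); p["frame"]=np.mean([q["frame"] for q in ps],0).astype("f4"); p["z_map"]=np.median([q["z_map"] for q in ps],0)
    np.savez(f"{n}.npz",**p)
    im,xs,ys=ortho(p,0.56,0.76,0.04,0.18,0.066); g=np.ascontiguousarray(np.clip(im*1.3,0,255).astype("u1")[:,:,::-1])
    for k in range(0,400,40): cv2.line(g,(0,k),(6,k),(0,0,255),1)
    for k in range(0,280,40): cv2.line(g,(k,0),(k,6),(0,0,255),1)
    out.append(g)
    # heights
    v,u=np.mgrid[0:400,0:640]; uv=np.c_[u.ravel(),v.ravel()]; W=unproj(p,uv); ok=p["z_map"].ravel()>0; W=W[ok]
    def med(x0,x1,y0,y1):
        m=(W[:,0]>x0)&(W[:,0]<x1)&(W[:,1]>y0)&(W[:,1]<y1); return m.sum(),np.median(W[m,2]).round(4),W[m,2].std().round(4)
    print(n,"deck",med(.62,.68,.15,.2),"shelf",med(.42,.54,.08,.14),"bench",med(.3,.36,-.2,-.1))
    for q in("shelf","workstation"):
        d=models.outline_of(ps[-1],q)[0]; m=d["region"].astype("u1"); print(q,d["confidence"],d["rect"],m.sum())
        c=max(cv2.findContours(m,0,1)[0],key=cv2.contourArea)[:,0]
        z=.0555 if q=="shelf" else .06
        P=np.array([onplane(p,x,z)[:2] for x in c],"f4"); b=cv2.minAreaRect(P*1000); print(np.round(b[0],1),np.round(b[1],1),round(b[2],2))
    for z,q in((0.06,"lane"),(0.06,"lane_mouth"),(.0555,"shelf"),(.0555,"carrier"),(.0555,"carrier_tail"),(.0555,"carrier_toe"),(.0955,"carrier_grip")):
        print(q,[(round(d["confidence"],2),onplane(p,d["point"],z)[:2].round(4)) for d in models.tip_of(ps[-1],q)[:1]])
cv2.imwrite("pics/ortho.png",np.hstack(out))
E
```

```text
top deck (np.int64(257), np.float64(0.0603), np.float64(0.0017)) shelf (np.int64(637), np.float64(0.055), np.float64(0.0019)) bench (np.int64(524), np.float64(-0.0006), np.float64(0.0019))
shelf 0.87 [255.8, 180.6, 347.1, 246.4] 4611
[480.5  65.1] [289.9 192.5] 84.08
workstation 0.63 [231.9, 77.2, 384.5, 194.4] 11047
[748.   51.7] [518.8 363.6] 83.88
lane [(0.63, array([0.6843, 0.1071]))]
lane_mouth [(0.63, array([0.6116, 0.1149]))]
shelf [(0.7, array([0.5869, 0.0514]))]
carrier [(0.84, array([0.4779, 0.0145]))]
carrier_tail [(0.42, array([0.5938, 0.4569]))]
carrier_toe [(0.9, array([0.5603, 0.0157]))]
carrier_grip [(0.54, array([0.4844, 0.0155]))]
side deck (np.int64(286), np.float64(0.059), np.float64(0.0011)) shelf (np.int64(661), np.float64(0.0539), np.float64(0.0188)) bench (np.int64(390), np.float64(-0.0019), np.float64(0.0013))
shelf 0.65 [291.9, 199.8, 384.1, 286.9] 4280
[481.5  71.2] [297.8 197.4] 84.82
workstation 0.56 [176.3, 149.9, 338.1, 303.5] 11819
[762.2  27.7] [582.6 408.2] 84.04
lane [(0.97, array([0.6745, 0.1071]))]
lane_mouth [(0.72, array([0.5947, 0.1335]))]
shelf [(0.64, array([0.5738, 0.0507]))]
carrier [(0.79, array([0.4791, 0.0245]))]
carrier_tail [(0.65, array([0.3983, 0.034 ]))]
carrier_toe [(0.84, array([0.5526, 0.0221]))]
carrier_grip [(0.7, array([0.4924, 0.0152]))]
```

View pics/ortho.png

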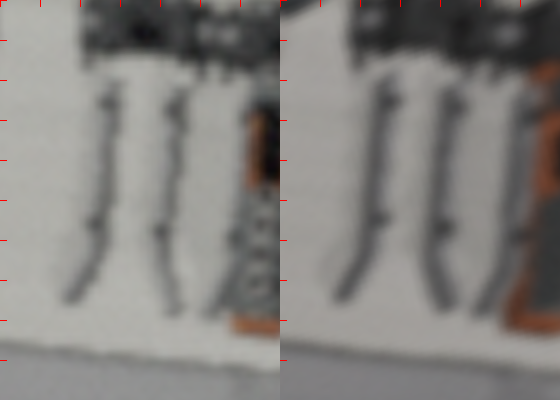

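The rectified views show both rails of the empty lane (top: columns ~95–110 and ~160–180), heading about −6°. Now for precise line fits.

```bash
cat > lane.py <<'E'
from ortho import *
def raillines(p,z=0.067,x0=.645,x1=.705,yc=lambda x:.1105-.105*(x-.675),off=.0168):
    im,xs,ys=ortho(p,.56,.76,.02,.2,z); g=im.astype("f4").mean(2)
    res=[]
    for s in(1,-1):
        pts=[]
        for i,x in enumerate(xs):
            if x0<x<x1:
                m=abs(ys-(yc(x)+s*off))<.009; w=np.clip(np.percentile(g[i][abs(ys-yc(x))<.03],80)-15-g[i][m],0,None)
                if w.sum()>0: pts.append((x,(w*ys[m]).sum()/w.sum()))
        pts=np.array(pts); k=np.polyfit(pts[:,0]-.675,pts[:,1],1); rs=np.std(pts[:,1]-np.polyval(k,pts[:,0]-.675)); res.append((k.round(4),rs.round(4)))
    return res
E
python3 - <<'E'
from lane import *
for n in("top","side"):
    p=dict(np.load(n+".npz"))
    for z in(.064,.07):
        r1=raillines(p,z); c=(r1[0][0]+r1[1][0])/2; print(n,z,r1,"centre",c, "gap",r1[0][0][1]-r1[1][0][1])
    # deck front edge, right of shelf hidden; use gradient at z=.06 in y .13-.2 and 0-.1
    im,xs,ys=ortho(p,.55,.63,-.1,.2,.06); g=cv2.GaussianBlur(im.astype("f4").mean(2),(21,5),0)
    d=np.diff(g,axis=0); i=np.argmin(d,0); m=(abs(ys-.02)>.03); k=np.polyfit(ys[m],xs[i[m]],1)
    for _ in range(6):
        e=abs(np.polyval(k,ys)-xs[i]); mm=m&(e<max(.002,np.median(e[m])*1.5)); k=np.polyfit(ys[mm],xs[i[mm]],1)
    print("edge",k,mm.mean())
    # carrier black tab and foot: dark blob in ortho at z=.1095 (tab top)
    im,xs,ys=ortho(p,.38,.58,-.03,.08,.055+.054); gg=np.clip(im,0,255).astype("u1")
    b=(cv2.GaussianBlur(gg,(5,5),0).max(2)<45).astype("u1"); nl,l,st,ce=cv2.connectedComponentsWithStats(b)
    for j in np.argsort(-st[1:,4])[:3]+1: 
        rc=cv2.minAreaRect(np.argwhere(l==j)[:,::-1].astype("f4")); print("dark",st[j,4],xs[int(ce[j][1])].round(4),ys[int(ce[j][0])].round(4),np.round(rc[1],0)/2,round(rc[2],1))
    im2,_,_=ortho(p,.38,.58,-.03,.08,.069); cv2.imwrite(f"pics/c_{n}.png",np.hstack([gg,np.clip(im2,0,255).astype("u1")])[:,:,::-1])
a=np.hstack([cv2.imread("pics/c_top.png"),cv2.imread("pics/c_side.png")]); 
for k in range(0,400,40): cv2.line(a,(0,k),(880,k),(0,0,255) if k==0 else (80,80,200),1)
a=a[:, :800] if a.shape[1]<=800 else cv2.resize(a,(800,int(a.shape[0]*800/a.shape[1])))
cv2.imwrite("pics/carr.png",a)
E
```

```text
top 0.064 [(array([-0.1157,  0.1274]), np.float64(0.0008)), (array([-0.1271,  0.0938]), np.float64(0.0009))] centre [-0.1214  0.1106] gap 0.03360000000000002
top 0.07 [(array([-0.1099,  0.1267]), np.float64(0.0008)), (array([-0.1137,  0.0933]), np.float64(0.0009))] centre [-0.1118  0.11  ] gap 0.03340000000000001
edge [0.10330035 0.57328551] 0.7687188019966722
dark 885 0.481 0.0235 [ 9.  26.5] 2.1
side 0.064 [(array([-0.0801,  0.1309]), np.float64(0.0007)), (array([-0.0947,  0.0973]), np.float64(0.0009))] centre [-0.0874  0.1141] gap 0.03359999999999999
side 0.07 [(array([-0.0907,  0.1335]), np.float64(0.0007)), (array([-0.1101,  0.0998]), np.float64(0.0008))] centre [-0.1004   0.11665] gap 0.03370000000000001
edge [0.10484316 0.57412442] 0.7970049916805324
dark 3653 0.4825 0.0415 [24. 44.] 79.4
dark 1583 0.432 0.0625 [11.  48.5] 2.7
dark 392 0.5085 0.057 [ 9.  15.5] 90.0
```

View pics/carr.png

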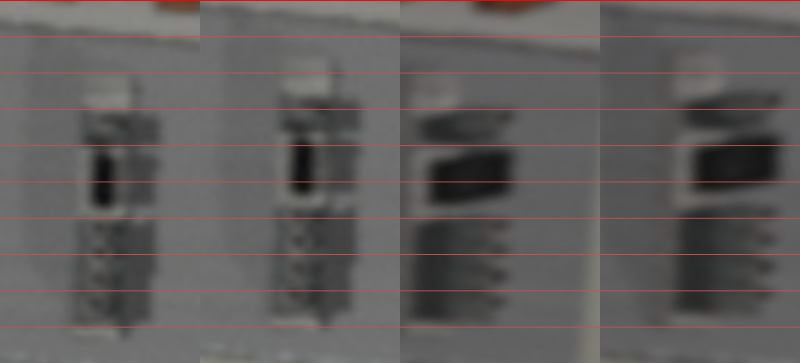

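The deck edge gives a lane yaw of about −0.104 rad. The black tab sits near (0.482, 0.022) with carrier yaw about −0.035. I'll move over it.

```bash
python3 -m creep '0 0 -0.1 -0.055 -0.057 0 0.6; 0 0 -0.2 -0.11 -0.113 0 0.6; 0 0 -0.338 -0.165 -0.17 0 0.6; 0 0 -0.338 -0.22 -0.226 0 0.6; 0 0 -0.338 -0.276 -0.283 0 0.6; 0 0 -0.338 -0.33 -0.34 0 0.6; 0 0 -0.338 -0.386 -0.396 0 0.6; 0 0 -0.338 -0.441 -0.453 0 0.6'
cat > go.py <<'E'
# print the shift (tool axes) and turn from the measured pose to a wanted TCP position with tool y at carrier-y of given yaw
import sys; from h import *
def shift(x,y,z,yaw,pitch=0):
    s=r.sense(); R=np.array(s["tcp_rot"]); 
    c,sn=np.cos(yaw),np.sin(yaw); Y=np.array([-sn,c,0]); Zt=np.array([0,0,-1.]); X=np.cross(Y,Zt)
    W=np.c_[X,Y,Zt]@cv2.Rodrigues(np.array([0,pitch,0.]))[0]
    print("pos",np.round(s["ee_pos"],4),"t",round(float(s["clock"]),2),"F",np.round(s["contact_force"],2),"gap",np.round(s["finger_gap"],3))
    print("turn",cv2.Rodrigues(R.T@W)[0].ravel().round(4),"shift",(R.T@(np.array([x,y,z])-s["ee_pos"])).round(4))
if __name__=="__main__": shift(*map(float,sys.argv[1:]))
E
python3 go.py 0.482 0.022 0.14 -0.035
```

```text
clock: 3.3
ee_pos: [0.432, 0.1429, 0.2191]
tcp_rot: [[-0.999, 0.035, 0.001], [0.035, 0.999, 0.001], [-0.001, 0.001, -1.0]]
contact_force: [0.7, 1.5, -0.3]
finger_gap: 0.602
gripper_force: 0.0
pos [0.432  0.1429 0.2191] t 3.3 F [ 0.7   1.53 -0.29] gap 0.602
turn [0.0006 0.0015 0.0005] shift [-0.0541 -0.1192  0.0791]
```

```bash
python3 -m creep '0 0 0 -0.024 -0.054 0.02 0.5; 0 0 0 -0.054 -0.119 0.06 0.5; 0 0 0 -0.054 -0.119 0.079 0.5;0 0 0 -0.054 -0.119 0.079 0.5' | head -2; python3 - <<'E'
from h import *
from go import shift
shift(.482,.022,.076,-.035)
for n in("top","side"):
    p=grab_frame(n); cv2.imwrite(f"pics/{n}1.png",p["frame"][:,:,::-1])
    e=r.sense(); print(n,proj(p,e["ee_pos"]).round(1))
    for q in("carrier_grip","carrier_tail","carrier_toe"): print(q,[(round(d["confidence"],2),np.round(d["point"],1)) for d in models.tip_of(p,q)[:1]])
a=cv2.imread("pics/top1.png")[170:260,270:370];b=cv2.imread("pics/side1.png")[170:260,290:390]
cv2.imwrite("pics/g1.png",cv2.resize(np.hstack([a,b]),None,fx=4,fy=4,interpolation=cv2.INTER_CUBIC))
E
```

```text
clock: 3.8
ee_pos: [0.4799, 0.0222, 0.1382]
pos [0.4799 0.0222 0.1382] t 3.8 F [-1.54  0.34 -0.33] gap 0.5
turn [-0.0011 -0.0042 -0.0034] shift [-0.0024 -0.      0.0622]
top [314.6 208.4]
carrier_grip []
carrier_tail [(0.57, array([213.6, 230.2]))]
carrier_toe []
side [344.8 206.6]
carrier_grip [(0.75, array([340.6, 219. ]))]
carrier_tail [(0.8, array([372.6, 232.3]))]
carrier_toe [(0.92, array([322.5, 223.3]))]
```

View pics/g1.png

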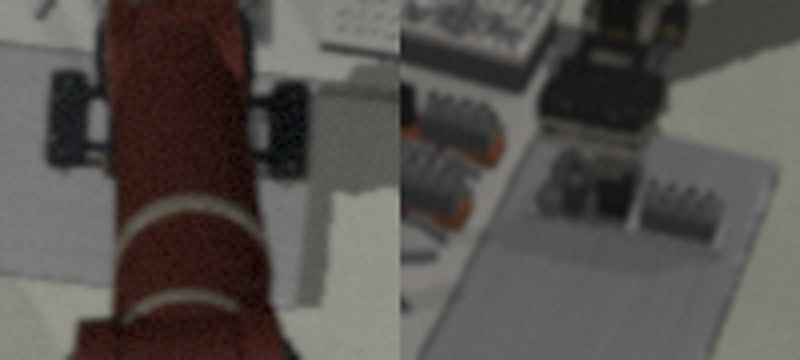

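The side view shows the fingers centred over the tab, whose dark block is at about (344, 219). I'll descend and close gently.

```bash
python3 -m creep '0 0 0 -0.002 0 0.03 0.5; 0 0 0 -0.002 0 0.048 0.5; 0 0 0 -0.002 0 0.055 0.5; 0 0 0 -0.002 0 0.060 0.5; 0 0 0 -0.002 0 0.060 0.5' | tail -5; python3 -m creep '0 0 0 0 0 0 0.25; 0 0 0 0 0 0 0.18;0 0 0 0 0 0 0.12;0 0 0 0 0 0 0.05;0 0 0 0 0 0 0.05;0 0 0 0 0 0 0.05' 8; python3 go.py .482 .022 .076 -.035
```

```text
ee_pos: [0.4831, 0.0239, 0.0799]
tcp_rot: [[-0.999, 0.035, 0.0], [0.035, 0.999, 0.0], [-0.0, 0.0, -1.0]]
contact_force: [0.3, -0.4, -0.6]
finger_gap: 0.499
gripper_force: 0.0
clock: 5.58
ee_pos: [0.483, 0.0232, 0.0798]
tcp_rot: [[-0.999, 0.035, 0.0], [0.035, 0.999, -0.001], [-0.0, -0.001, -1.0]]
contact_force: [-0.5, -1.9, 2.3]
finger_gap: 0.15
gripper_force: 8.0
pos [0.483  0.0232 0.0798] t 5.58 F [-0.47 -1.89  2.32] gap 0.15
turn [-0.0006  0.0003 -0.0001] shift [ 0.001  -0.0012  0.0038]
```

Gripped with the gap at 14 mm. Now a firmer grip and a small nose-up lift with the tail just off the shelf.

```bash
python3 -m creep '0 0 0 0 0 0 0.05; 0 0 0 0 0 0 0.05; 0 -0.03 0 0 0 -0.003 0.05; 0 -0.06 0 0 0 -0.0062 0.05; 0 -0.06 0 0 0 -0.0065 0.05;0 -0.06 0 0 0 -0.0065 0.05' 40; python3 - <<'E'
from h import *
for n in("side",):
    p=grab_frame(n); cv2.imwrite(f"pics/{n}2.png",p["frame"][:,:,::-1])
    for q,z in(("carrier_grip",.105),("carrier_tail",.056),("carrier_toe",.065)):
        d=models.tip_of(p,q); print(q,[(round(d["confidence"],2),np.round(d["point"],1),onplane(p,d["point"],z).round(4)) for d in d[:1]])
    b=cv2.imread("pics/side2.png")[180:260,280:390]
    cv2.imwrite("pics/g2.png",cv2.resize(b,None,fx=5,fy=5,interpolation=cv2.INTER_CUBIC))
E
```

```text
clock: 6.32
ee_pos: [0.4826, 0.0243, 0.0856]
tcp_rot: [[-0.998, 0.034, 0.059], [0.034, 0.999, -0.002], [-0.059, 0.0, -0.998]]
contact_force: [-0.1, 0.6, -3.8]
finger_gap: 0.148
gripper_force: 40.0
carrier_grip []
carrier_tail [(0.67, array([371.2, 234.9]), array([0.3955, 0.0411, 0.056 ]))]
carrier_toe [(0.98, array([319.9, 219.8]), array([0.5579, 0.0264, 0.065 ]))]
```

View pics/g2.png

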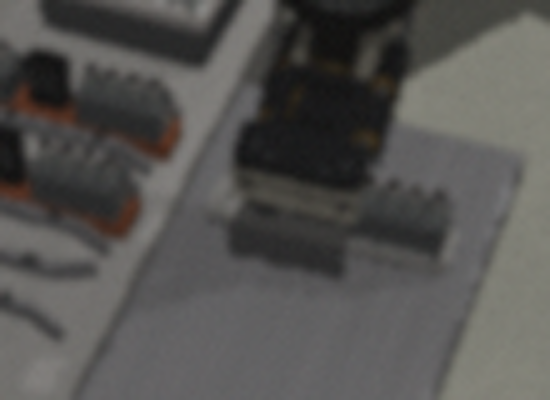

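```bash
python3 go.py .5156 .1289 .0866 -.104 -.06
```

```text
pos [0.483  0.0239 0.0859] t 6.53 F [-0.23 -0.42 -4.38] gap 0.149
turn [ 0.0042 -0.0004  0.0691] shift [-0.0289  0.1061  0.0011]
```

```bash
python3 -m creep '0 0 0.01 -0.002 0.012 -0.0005 0.05; 0.001 0 0.024 -0.008 0.036 -0.0003 0.05; 0.002 0 0.042 -0.016 0.06 0 0.05; 0.003 0 0.06 -0.024 0.084 0.0005 0.05; 0.004 0 0.069 -0.028 0.1 0.001 0.05; 0.004 0 0.069 -0.029 0.106 0.001 0.05; 0.004 0 0.069 -0.029 0.106 0.001 0.05'; python3 - <<'E'
from ortho import *
from lane import raillines
ps=[grab_frame("side") for _ in range(4)]
p=dict(ps[0]); p["frame"]=np.mean([q["frame"] for q in ps],0).astype("f4"); np.savez("s3.npz",**p)
for q,z in(("carrier_tail",.056),("carrier_toe",.066)):
    print(q,[(round(d["confidence"],2),np.round(d["point"],1),onplane(p,d["point"],z).round(4)) for d in models.tip_of(ps[-1],q)[:1]])
im,xs,ys=ortho(p,.53,.73,.06,.2,.066); g=np.clip(im*1.3,0,255).astype("u1")[:,:,::-1]
# rotate to lane frame: sample along lane
c,s=np.cos(-.104),np.sin(-.104); o=np.array([.6757,.1122])
def lanepic(p,z):
    R,t=cam(p); lx=np.arange(.04,-.2,-.0005); ly=np.arange(.05,-.05,-.0005); X,Y=np.meshgrid(lx,ly,indexing="ij")
    W=np.stack([o[0]+c*X-s*Y,o[1]+s*X+c*Y,np.full_like(X,z)],-1); q=W@R.T+t
    return cv2.remap(p["frame"],(p["fx"]*q[...,0]/q[...,2]+p["cx"]).astype("f4"),(p["fy"]*q[...,1]/q[...,2]+p["cy"]).astype("f4"),cv2.INTER_CUBIC)
a=np.hstack([np.clip(lanepic(p,z)*1.3,0,255).astype("u1")[:,:,::-1] for z in(.063,.073)]); a=cv2.resize(a,None,fx=1.2,fy=1.2)
for k in range(0,a.shape[0],24): cv2.line(a,(0,k),(5,k),(0,0,255),1)
for k in range(0,a.shape[1],24): cv2.line(a,(k,0),(k,5),(0,0,255),1)
cv2.imwrite("pics/lane3.png",a)
E
```

```text
clock: 7.4
ee_pos: [0.5151, 0.1286, 0.0867]
tcp_rot: [[-0.993, 0.103, 0.059], [0.103, 0.995, -0.007], [-0.059, -0.001, -0.998]]
contact_force: [-0.5, 0.4, -4.3]
finger_gap: 0.152
gripper_force: 40.0
carrier_tail [(0.68, array([351.6, 260.4]), array([0.4326, 0.148 , 0.056 ]))]
carrier_toe [(0.83, array([302.2, 243.9]), array([0.5834, 0.1315, 0.066 ]))]
```

View pics/lane3.png

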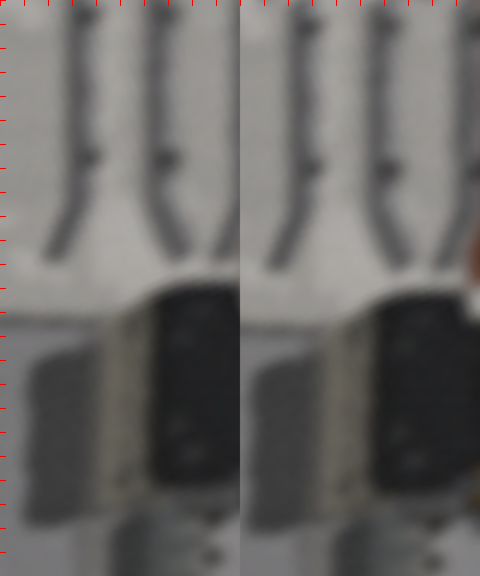

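The side view in lane axes shows straight vertical rails, so the yaw is right. The gripper hides the toe. I'll take numeric edge profiles for the lane centre.

```bash
python3 - <<'E'
from h import *
c,s=np.cos(-.104),np.sin(-.104); o=np.array([.6757,.1122])
def prof(p,z,l0=-.033,l1=.015):
    R,t=cam(p); lx=np.arange(l1,l0,-.001); ly=np.arange(.04,-.04,-.0005); X,Y=np.meshgrid(lx,ly,indexing="ij")
    W=np.stack([o[0]+c*X-s*Y,o[1]+s*X+c*Y,np.full_like(X,z)],-1); q=W@R.T+t
    g=cv2.remap(p["frame"],(p["fx"]*q[...,0]/q[...,2]+p["cx"]).astype("f4"),(p["fy"]*q[...,1]/q[...,2]+p["cy"]).astype("f4"),cv2.INTER_CUBIC)
    return ly,g.mean(2).mean(0)
def edges(ly,g):
    hi=np.percentile(g,80); out=[]; lo=g[(abs(ly)<.03)].min(); h=(hi+lo)/2
    sg=np.where(np.diff(np.sign(g-h)))[0]
    return [(round(1000*(ly[i]+(ly[i+1]-ly[i])*(h-g[i])/(g[i+1]-g[i])),2)) for i in sg],round(float(hi)),round(float(lo))
for n in("side","top","s3"):
    p=dict(np.load(n+".npz"))
    for z in(.06,.072):
        ly,g=prof(p,z); print(n,z,*edges(ly,g)); 
    if n!="s3": print(g[::4].round(0).tolist())
E
```

```text
side 0.06 [np.float64(21.73), np.float64(9.7), np.float64(-11.19), np.float64(-24.65)] 114 67
side 0.072 [np.float64(30.17), np.float64(19.04), np.float64(-2.42), np.float64(-14.54), np.float64(-39.15)] 110 67
[116.0, 113.0, 110.0, 106.0, 98.0, 88.0, 77.0, 69.0, 69.0, 75.0, 84.0, 94.0, 103.0, 110.0, 115.0, 116.0, 115.0, 113.0, 111.0, 107.0, 100.0, 91.0, 80.0, 71.0, 67.0, 71.0, 78.0, 87.0, 94.0, 101.0, 105.0, 108.0, 109.0, 110.0, 110.0, 110.0, 110.0, 108.0, 103.0, 95.0]
top 0.06 [np.float64(21.16), np.float64(10.48), np.float64(-12.19), np.float64(-22.8)] 130 86
top 0.072 [np.float64(19.66), np.float64(9.17), np.float64(-13.43), np.float64(-24.09)] 130 87
[134.0, 134.0, 134.0, 133.0, 132.0, 130.0, 127.0, 124.0, 121.0, 117.0, 110.0, 101.0, 91.0, 87.0, 91.0, 103.0, 116.0, 126.0, 131.0, 133.0, 132.0, 130.0, 128.0, 125.0, 122.0, 118.0, 114.0, 106.0, 97.0, 89.0, 88.0, 96.0, 108.0, 117.0, 122.0, 124.0, 124.0, 124.0, 125.0, 125.0]
s3 0.06 [np.float64(21.19), np.float64(9.27), np.float64(-11.68), np.float64(-23.98)] 114 69
s3 0.072 [np.float64(30.01), np.float64(18.24), np.float64(-2.52), np.float64(-14.42), np.float64(-39.23)] 115 70
```

```bash
python3 - <<'E'
from h import *
c,s=np.cos(-.104),np.sin(-.104); o=np.array([.6757,.1122])
p=dict(np.load("s3.npz")); R,t=cam(p)
e=np.array([.5151,.1286])-o; print("tcp lane",[round(1000*v,1) for v in(c*e[0]+s*e[1],-s*e[0]+c*e[1])])
for l0,l1 in((-.245,-.235),(-.235,-.225),(-.225,-.215),(-.215,-.205)):
    lx=np.arange(l0,l1,.001); ly=np.arange(.034,-.010,-.001); X,Y=np.meshgrid(lx,ly,indexing="ij")
    W=np.stack([o[0]+c*X-s*Y,o[1]+s*X+c*Y,np.full_like(X,.057)],-1); q=W@R.T+t
    g=cv2.remap(p["frame"],(p["fx"]*q[...,0]/q[...,2]+p["cx"]).astype("f4"),(p["fy"]*q[...,1]/q[...,2]+p["cy"]).astype("f4"),cv2.INTER_CUBIC).mean(2).mean(0)
    print(l0,g.round(0).astype(int).tolist())
b=np.clip(p["frame"]*1.5,0,255).astype("u1")[200:290,260:390,::-1]; cv2.imwrite("pics/s3.png",cv2.resize(b,None,fx=6,fy=6,interpolation=cv2.INTER_CUBIC))
E
```

```text
tcp lane [np.float64(-161.4), np.float64(-0.4)]
-0.245 [103, 103, 103, 103, 103, 103, 103, 102, 102, 102, 102, 102, 101, 100, 98, 96, 94, 92, 89, 87, 86, 85, 85, 85, 86, 87, 89, 92, 94, 97, 99, 100, 100, 101, 101, 101, 101, 101, 102, 103, 103, 104, 104, 104]
-0.235 [102, 102, 102, 101, 101, 100, 100, 99, 98, 97, 96, 95, 94, 93, 91, 90, 87, 84, 82, 80, 78, 77, 77, 78, 80, 81, 83, 83, 83, 82, 80, 77, 73, 69, 66, 63, 60, 58, 57, 57, 57, 58, 59, 60]
-0.225 [100, 99, 98, 97, 96, 95, 94, 93, 92, 92, 92, 92, 92, 91, 90, 90, 89, 88, 86, 85, 84, 83, 82, 82, 82, 82, 83, 82, 82, 80, 77, 73, 68, 64, 59, 54, 50, 47, 45, 44, 43, 43, 43, 44]
-0.215 [96, 95, 94, 94, 93, 93, 93, 93, 93, 93, 93, 93, 93, 93, 92, 91, 89, 87, 85, 82, 80, 79, 78, 78, 79, 79, 80, 80, 80, 79, 77, 74, 69, 64, 60, 55, 51, 48, 46, 44, 43, 43, 43, 43]
```

View pics/s3.png

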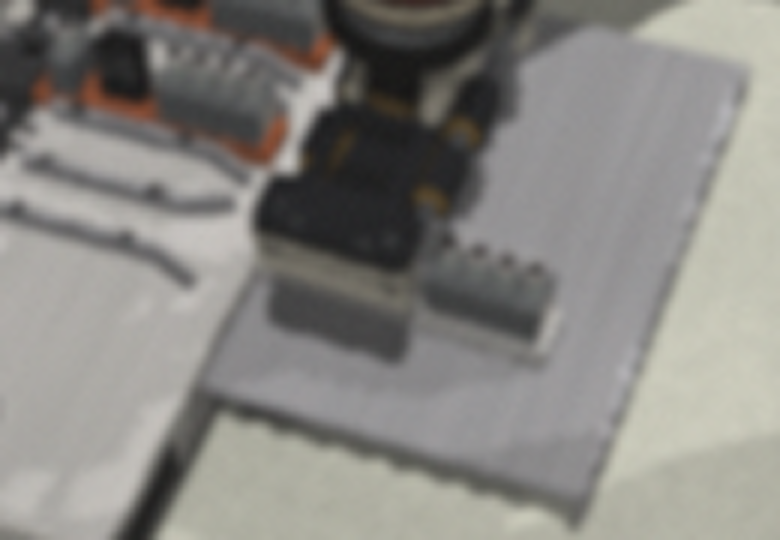

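The view shows the carrier hanging cleanly, in line with the empty lane, and the nose is hidden behind the finger. The rail edges suggest the lane centre is about 2.5 mm further left. I'll correct that and take the nose over the step.

```bash
python3 -m creep '0 0 0 -0.002 0.0015 0 0.05; 0 0 0 -0.008 0.0029 0.0005 0.05; 0 0 0 -0.016 0.0029 0.001 0.05; 0 0 0 -0.024 0.0029 0.0014 0.05; 0 0 0 -0.032 0.0029 0.0019 0.05; 0 0 0 -0.037 0.0029 0.0022 0.05; 0 0 0 -0.037 0.0029 0.0022 0.05' |head -4; cat > st.py <<'E'
import sys; from h import *
s=r.sense(); o=np.array([.676,.1147]); c,sn=np.cos(-.104),np.sin(-.104); e=np.array(s["ee_pos"]); R=np.array(s["tcp_rot"]); F=np.array(s["contact_force"]); T=np.array(s["torque"])
L=lambda v:np.array([c*v[0]+sn*v[1],-sn*v[0]+c*v[1],v[2]])
d=e-np.r_[o,.06]; t=np.arcsin(R[0,2])
print("t",round(float(s["clock"]),2),"tcp lane mm",(L(d)*1000).round(2),"carrier x~",round(L(d)[0]*1000-11,1),"tilt",round(R[0,2],4),"yaw",round(np.arctan2(-R[0,1],R[1,1]),4),"F lane",L(F).round(2),"T lane",L(T).round(3),"gap",round(float(s["finger_gap"]),3))
E
python3 st.py
```

```text
clock: 8.57
ee_pos: [0.5531, 0.1276, 0.0868]
tcp_rot: [[-0.993, 0.104, 0.06], [0.104, 0.995, -0.006], [-0.06, 0.0, -0.998]]
contact_force: [-0.7, -1.0, -4.3]
t 8.57 tcp lane mm [-1.2358e+02  3.0000e-02  2.6840e+01] carrier x~ -134.6 tilt 0.0598 yaw -0.1043 F lane [-0.56 -1.03 -4.33] T lane [ 0.022  0.073 -0.028] gap 0.151
```

```bash
python3 -m creep '0 0.02 0 0 0 -0.0002 0.05; 0 0.045 0 0 0 -0.0004 0.05; 0 0.045 0 -0.003 0 -0.0002 0.05; 0 0.045 0 -0.007 0 0 0.05; 0 0.045 0 -0.011 0 0.0003 0.05; 0 0.045 0 -0.015 0 0.0005 0.05; 0 0.045 0 -0.015 0 0.0005 0.05' >/dev/null; python3 st.py;  python3 -m creep '0 0 0 -0.002 0 0 0.05; 0 0 0 -0.004 0 0 0.05; 0 0 0 -0.006 0 0 0.05; 0 0 0 -0.008 0 0 0.05; 0 0 0 -0.01 0 0.0001 0.05; 0 0 0 -0.01 0 0.0001 0.05' >/dev/null; python3 st.py
```

```text
t 9.45 tcp lane mm [-109.52   -1.99   26.68] carrier x~ -120.5 tilt 0.0125 yaw -0.1058 F lane [-1.18 -3.71 -4.88] T lane [-1.016  0.417 -0.237] gap 0.146
t 10.2 tcp lane mm [-98.86  -2.06  27.05] carrier x~ -109.9 tilt 0.0139 yaw -0.1059 F lane [-1.36 -5.14 -4.71] T lane [-1.261  0.387 -0.254] gap 0.15
```

A lateral force of −5 N and 2 mm of compliant drift: the nose is leaning on the left rail's flare, so the lane centre is further right. I'll correct by feel.

```bash
for k in 1; do python3 -m creep '0 0 0 0 -0.001 0 0.05; 0 0 0 0 -0.002 0 0.05; 0 0 0 0 -0.002 0 0.05' >/dev/null; python3 st.py; python3 -m creep '0 0 0 0 -0.001 0 0.05; 0 0 0 0 -0.0015 0 0.05; 0 0 0 0 -0.0015 0 0.05' >/dev/null; python3 st.py; python3 -m creep '0 0 0 0 -0.001 0 0.05; 0 0 0 0 -0.0015 0 0.05; 0 0 0 0 -0.0015 0 0.05' >/dev/null; python3 st.py; done
```

```text
t 10.57 tcp lane mm [-98.6   -2.22  27.32] carrier x~ -109.6 tilt 0.0155 yaw -0.1043 F lane [-0.66 -3.87 -5.9 ] T lane [-1.099  0.224 -0.211] gap 0.143
t 10.95 tcp lane mm [-98.43  -2.54  27.65] carrier x~ -109.4 tilt 0.0164 yaw -0.1032 F lane [-0.01 -2.23 -4.8 ] T lane [-0.608  0.01  -0.182] gap 0.15
t 11.32 tcp lane mm [-98.62  -3.57  27.71] carrier x~ -109.6 tilt 0.0163 yaw -0.1027 F lane [ 0.05 -0.32 -4.2 ] T lane [ 0.04  -0.068 -0.003] gap 0.146
```

```bash
python3 -m creep '0 0 0 0 0 0 0.05;0 0 0 0 0 0 0.05;0 0 0 0 0 0 0.05' >/dev/null; python3 st.py;  python3 -m creep '0 0 0 0 -0.001 0 0.05; 0 0 0 0 -0.0015 0 0.05; 0 0 0 0 -0.0015 0 0.05;0 0 0 0 -0.0015 0 0.05' >/dev/null; python3 st.py
```

```text
t 11.7 tcp lane mm [-98.94  -4.76  27.38] carrier x~ -109.9 tilt 0.015 yaw -0.1039 F lane [ 0.76  0.12 -4.58] T lane [ 0.062 -0.022 -0.01 ] gap 0.148
t 12.2 tcp lane mm [-99.    -5.22  27.41] carrier x~ -110.0 tilt 0.0153 yaw -0.1028 F lane [-0.3   2.99 -5.22] T lane [ 0.888 -0.032  0.198] gap 0.147
```

Walls felt at y ≈ −2.6 and −5.15 in my lane frame, so the true centre is −3.85. I'll re-centre, update the frame, and advance.

```bash
sed -i 's/\[.676,.1147\]/[.6756,.1109]/' st.py; python3 -m creep '0 0 0 0 0.0015 0 0.05; 0 0 0 0 0.00265 0 0.05; 0 0 0 -0.002 0.00265 0 0.05; 0 0 0 -0.004 0.00265 0 0.05; 0 0 0 -0.006 0.00265 0.0001 0.05; 0 0 0 -0.008 0.00265 0.0001 0.05; 0 0 0 -0.010 0.00265 0.0001 0.05;0 0 0 -0.010 0.00265 0.0001 0.05' >/dev/null; python3 st.py;  python3 -m creep '0 0 0 -0.002 0 0 0.05; 0 0 0 -0.004 0 0 0.05; 0 0 0 -0.006 0 0 0.05; 0 0 0 -0.008 0 0.0001 0.05; 0 0 0 -0.010 0 0.0001 0.05; 0 0 0 -0.010 0 0.0001 0.05;0 0 0 -0.010 0 0.0001 0.05' >/dev/null; python3 st.py
```

```text
t 13.2 tcp lane mm [-88.76   0.09  27.39] carrier x~ -99.8 tilt 0.0151 yaw -0.104 F lane [-0.46  0.25 -4.2 ] T lane [ 0.023 -0.075 -0.012] gap 0.148
t 14.07 tcp lane mm [-79.07   0.15  27.42] carrier x~ -90.1 tilt 0.0147 yaw -0.1038 F lane [ 0.39  0.11 -3.93] T lane [ 0.046 -0.075  0.007] gap 0.147
```

```bash
python3 -m creep '0 0 0 -0.003 0 0 0.05; 0 0 0 -0.006 0 0 0.05; 0 0 0 -0.009 0 0.0001 0.05; 0 0 0 -0.012 0 0.0001 0.05; 0 0 0 -0.015 0 0.0002 0.05; 0 0 0 -0.015 0 0.0002 0.05;0 0 0 -0.015 0 0.0002 0.05' >/dev/null; python3 st.py;  python3 -m creep '0 0 0 -0.003 0 0 0.05; 0 0 0 -0.006 0 0 0.05; 0 0 0 -0.009 0 0.0001 0.05; 0 0 0 -0.012 0 0.0001 0.05; 0 0 0 -0.015 0 0.0002 0.05; 0 0 0 -0.015 0 0.0002 0.05;0 0 0 -0.015 0 0.0002 0.05' >/dev/null; python3 st.py
```

```text
t 14.95 tcp lane mm [-64.12   0.12  27.4 ] carrier x~ -75.1 tilt 0.0145 yaw -0.1039 F lane [-0.14 -0.66 -2.92] T lane [-0.028 -0.046  0.   ] gap 0.149
t 15.82 tcp lane mm [-49.13   0.16  27.44] carrier x~ -60.1 tilt 0.0145 yaw -0.1038 F lane [ 0.77 -0.7  -4.71] T lane [ 0.065 -0.061  0.005] gap 0.145
```

```bash
python3 -m creep '0 0.014 0 0 0 0 0.05; 0 0.014 0 0 0 0.0005 0.05; 0 0.014 0 0 0 0.001 0.05; 0 0.014 0 0 0 0.0013 0.05; 0 0.014 0 0 0 0.0013 0.05' >/dev/null; python3 st.py;  for i in 1 2; do python3 -m creep '0 0 0 0 0 0.0003 0.05; 0 0 0 0 0 0.0006 0.05; 0 0 0 0 0 0.0006 0.05;0 0 0 0 0 0.0006 0.05' >/dev/null; python3 st.py; done
```

```text
t 16.45 tcp lane mm [-49.01   0.14  26.17] carrier x~ -60.0 tilt 0.0009 yaw -0.1038 F lane [-0.25  0.64 -4.13] T lane [ 0.061 -0.018 -0.019] gap 0.149
t 16.95 tcp lane mm [-48.95   0.16  25.59] carrier x~ -60.0 tilt 0.0009 yaw -0.1039 F lane [ 0.45  0.3  -4.77] T lane [ 0.017 -0.061  0.015] gap 0.151
t 17.45 tcp lane mm [-48.95   0.16  25.  ] carrier x~ -59.9 tilt 0.0009 yaw -0.1039 F lane [-0.38  0.09 -4.23] T lane [-0.019 -0.108 -0.014] gap 0.151
```

```bash
for i in 1 2 3; do python3 -m creep '0 0 0 0 0 0.0004 0.05; 0 0 0 0 0 0.0007 0.05; 0 0 0 0 0 0.0007 0.05;0 0 0 0 0 0.0007 0.05' >/dev/null; python3 st.py; done
```

```text
t 17.95 tcp lane mm [-48.83   0.2   24.73] carrier x~ -59.8 tilt 0.0013 yaw -0.1039 F lane [-0.34  0.04 -0.02] T lane [-0.019  0.217  0.009] gap 0.151
t 18.45 tcp lane mm [-48.84   0.16  24.7 ] carrier x~ -59.8 tilt 0.0015 yaw -0.1039 F lane [-1.97 -0.76  5.71] T lane [-0.211  0.641  0.008] gap 0.15
t 18.95 tcp lane mm [-48.81   0.18  24.71] carrier x~ -59.8 tilt 0.0017 yaw -0.1039 F lane [-4.19 -1.02  8.95] T lane [-0.291  0.812 -0.035] gap 0.148
```

On the deck now. I'll ease the downforce and slide forward.

```bash
python3 -m creep '0 0 0 0 0 -0.0008 0.05; 0 0 0 0 0 -0.0015 0.05; 0 0 0 -0.002 0 -0.0015 0.05; 0 0 0 -0.004 0 -0.0015 0.05; 0 0 0 -0.006 0 -0.0015 0.05; 0 0 0 -0.008 0 -0.0015 0.05; 0 0 0 -0.010 0 -0.0015 0.05; 0 0 0 -0.010 0 -0.0015 0.05' 30 >/dev/null; python3 st.py; python3 -m creep '0 0 0 -0.002 0 0 0.05; 0 0 0 -0.004 0 0 0.05; 0 0 0 -0.006 0 0 0.05; 0 0 0 -0.008 0 0 0.05; 0 0 0 -0.010 0 0 0.05; 0 0 0 -0.010 0 0 0.05' >/dev/null; python3 st.py
```

```text
t 19.95 tcp lane mm [-39.74   0.87  24.73] carrier x~ -50.7 tilt -0.0006 yaw -0.1033 F lane [-4.44  0.27  5.84] T lane [-0.092  0.766 -0.013] gap 0.149
t 20.7 tcp lane mm [-29.74   0.99  24.71] carrier x~ -40.7 tilt -0.0006 yaw -0.1033 F lane [-3.76  0.89  5.77] T lane [ 0.016  0.777 -0.01 ] gap 0.148
```

```bash
python3 -m creep '0 0 0 0 0 -0.0006 0.05; 0 0 0 0 0 -0.0012 0.05; 0 0 0 0 0 -0.0012 0.05' >/dev/null; python3 st.py; python3 -m creep '0 0 0 -0.0015 0 0 0.05; 0 0 0 -0.003 0 0 0.05; 0 0 0 -0.0045 0 0 0.05; 0 0 0 -0.006 0 0 0.05; 0 0 0 -0.008 0 0 0.05; 0 0 0 -0.008 0 0 0.05' >/dev/null; python3 st.py
```

```text
t 21.07 tcp lane mm [-28.84   0.17  24.75] carrier x~ -39.8 tilt 0.0008 yaw -0.104 F lane [-0.76  0.71 -3.08] T lane [ 0.166  0.084 -0.041] gap 0.149
t 21.82 tcp lane mm [-20.69   0.09  25.64] carrier x~ -31.7 tilt 0.0013 yaw -0.1039 F lane [ 0.32  0.82 -4.08] T lane [ 0.008 -0.076 -0.045] gap 0.148
```

```bash
python3 -m creep '0 0 0 0 0 0.0006 0.05; 0 0 0 0 0 0.001 0.05; 0 0 0 -0.001 0 0.001 0.05; 0 0 0 -0.002 0 0.001 0.05; 0 0 0 -0.003 0 0.001 0.05; 0 0 0 -0.004 0 0.001 0.05; 0 0 0 -0.004 0 0.001 0.05' >/dev/null; python3 st.py; python3 -m creep '0 0 0 -0.001 0 0 0.05; 0 0 0 -0.002 0 0 0.05; 0 0 0 -0.003 0 0 0.05; 0 0 0 -0.004 0 0 0.05; 0 0 0 -0.004 0 0 0.05' >/dev/null; python3 st.py;  python3 -m creep '0 0 0 -0.001 0 0 0.05; 0 0 0 -0.002 0 0 0.05; 0 0 0 -0.003 0 0 0.05; 0 0 0 -0.003 0 0 0.05' >/dev/null; python3 st.py
```

```text
t 22.7 tcp lane mm [-16.81   0.21  24.74] carrier x~ -27.8 tilt 0.0012 yaw -0.1039 F lane [-0.83  0.43 -1.6 ] T lane [ 0.047  0.227 -0.021] gap 0.15
t 23.32 tcp lane mm [-12.78   0.19  24.75] carrier x~ -23.8 tilt 0.0013 yaw -0.1039 F lane [-1.17  0.17 -0.36] T lane [-0.015  0.41  -0.019] gap 0.15
t 23.82 tcp lane mm [-9.78  0.17 24.74] carrier x~ -20.8 tilt 0.0012 yaw -0.104 F lane [-2.58 -0.13  0.07] T lane [0.058 0.499 0.017] gap 0.147
```

```bash
for i in 1 2 3; do python3 -m creep '0 0 0 -0.001 0 0 0.05; 0 0 0 -0.002 0 0 0.05; 0 0 0 -0.002 0 0 0.05; 0 0 0 -0.002 0 0 0.05' >/dev/null; python3 st.py; done
```

```text
t 24.32 tcp lane mm [-7.8   0.24 24.75] carrier x~ -18.8 tilt 0.0013 yaw -0.1038 F lane [-1.87  0.76  1.93] T lane [0.053 0.511 0.001] gap 0.152
t 24.82 tcp lane mm [-5.81  0.2  24.74] carrier x~ -16.8 tilt 0.0013 yaw -0.1039 F lane [-2.97  0.36  2.21] T lane [0.065 0.643 0.039] gap 0.151
t 25.32 tcp lane mm [-5.16  0.22 24.72] carrier x~ -16.2 tilt -0.0017 yaw -0.1036 F lane [-5.84  0.18  4.68] T lane [-0.006  1.109  0.02 ] gap 0.148
```

The catch ramp has been met at about x = −16. I'll ease up slightly and press on in small steps.

```bash
python3 -m creep '0 0 0 -0.0005 0 -0.0004 0.05; 0 0 0 -0.001 0 -0.0004 0.05; 0 0 0 -0.001 0 -0.0004 0.05' >/dev/null; python3 st.py; for i in 1 2; do python3 -m creep '0 0 0 -0.0005 0 0 0.05; 0 0 0 -0.001 0 0 0.05; 0 0 0 -0.001 0 0 0.05' >/dev/null; python3 st.py; done
```

```text
t 25.7 tcp lane mm [-4.55  0.23 24.77] carrier x~ -15.6 tilt -0.0026 yaw -0.1036 F lane [-6.97 -0.5   3.09] T lane [ 0.058  1.191 -0.006] gap 0.15
t 26.07 tcp lane mm [-3.63  0.29 24.75] carrier x~ -14.6 tilt -0.0028 yaw -0.1035 F lane [-6.43 -0.73  4.03] T lane [-1.000e-03  1.165e+00  1.500e-02] gap 0.151
t 26.45 tcp lane mm [-2.7   0.3  24.78] carrier x~ -13.7 tilt -0.0029 yaw -0.1035 F lane [-6.19  0.16  4.12] T lane [-0.002  1.157  0.031] gap 0.153
```

```bash
for i in 1 2 3; do python3 -m creep '0 0 0 -0.0007 0 0 0.05; 0 0 0 -0.0014 0 0 0.05; 0 0 0 -0.002 0 0 0.05; 0 0 0 -0.002 0 0 0.05' >/dev/null; python3 st.py; done
```

```text
t 26.95 tcp lane mm [-0.86  0.36 24.8 ] carrier x~ -11.9 tilt -0.0033 yaw -0.1034 F lane [-6.83 -0.24  3.78] T lane [-0.024  1.197 -0.008] gap 0.148
t 27.45 tcp lane mm [ 0.97  0.42 24.78] carrier x~ -10.0 tilt -0.0036 yaw -0.1034 F lane [-6.91 -0.62  3.94] T lane [0.015 1.297 0.015] gap 0.15
t 27.95 tcp lane mm [ 3.36  0.49 24.79] carrier x~ -7.6 tilt -0.0027 yaw -0.1033 F lane [-6.6   1.06  4.  ] T lane [0.075 1.095 0.002] gap 0.148
```

```bash
for i in 1 2 3; do python3 -m creep '0 0 0 -0.0005 0 0 0.05; 0 0 0 -0.001 0 0 0.05; 0 0 0 -0.001 0 0 0.05' >/dev/null; python3 st.py; done
```

```text
t 28.32 tcp lane mm [ 6.56  0.3  24.77] carrier x~ -4.4 tilt 0.0021 yaw -0.1038 F lane [-0.81  0.85 -0.09] T lane [0.128 0.346 0.005] gap 0.147
t 28.7 tcp lane mm [ 7.6   0.06 24.8 ] carrier x~ -3.4 tilt 0.002 yaw -0.1041 F lane [ 0.79  1.01 -2.99] T lane [ 0.149 -0.026 -0.044] gap 0.146
t 29.07 tcp lane mm [ 7.83 -0.03 24.77] carrier x~ -3.2 tilt 0.0004 yaw -0.1038 F lane [-0.87  0.45 -3.31] T lane [0.136 0.127 0.072] gap 0.146
```

The force dropped: the catch has fallen behind the ridge. One more gentle nudge towards the stop.

```bash
for i in 1 2; do python3 -m creep '0 0 0 -0.0005 0 0 0.05; 0 0 0 -0.001 0 0 0.05; 0 0 0 -0.001 0 0 0.05' >/dev/null; python3 st.py; done
```

```text
t 29.45 tcp lane mm [7.930e+00 1.000e-02 2.482e+01] carrier x~ -3.1 tilt -0.0017 yaw -0.1038 F lane [-5.08 -0.05 -1.5 ] T lane [-0.056  0.78  -0.001] gap 0.15
t 29.82 tcp lane mm [ 7.96  0.03 24.91] carrier x~ -3.0 tilt -0.0039 yaw -0.1037 F lane [-6.84 -1.59  0.83] T lane [-0.106  1.273 -0.036] gap 0.147
```

Hard stop felt, so it's fully home. I'll relax the push and open the fingers slightly.

```bash
python3 -m creep '0 0 0 0.0008 0 0 0.05; 0 0 0 0.0016 0 0.0002 0.05; 0 0 0 0.0016 0 0.0003 0.05' 10 >/dev/null; python3 st.py; python3 -m creep '0 0 0 0 0 0 0.05;0 0 0 0 0 0 0.05' 3 >/dev/null; python3 st.py; python3 -m creep '0 0 0 0 0 0 0.18; 0 0 0 0 0 0 0.22; 0 0 0 0 0 0 0.27; 0 0 0 0 0 0 0.3;0 0 0 0 0 0 0.3' >/dev/null; python3 st.py
```

```text
t 30.2 tcp lane mm [ 7.97  0.06 24.78] carrier x~ -3.0 tilt -0.0002 yaw -0.1039 F lane [-4.66 -2.03  0.73] T lane [-0.098  1.117  0.003] gap 0.149
t 30.45 tcp lane mm [ 8.03  0.04 24.78] carrier x~ -3.0 tilt -0.0001 yaw -0.1039 F lane [-5.11 -0.41 -0.  ] T lane [-0.125  1.171  0.008] gap 0.151
t 31.07 tcp lane mm [ 8.64  0.15 24.8 ] carrier x~ -2.4 tilt 0.0014 yaw -0.1039 F lane [ 0.52 -0.2  -0.15] T lane [-0.027 -0.038  0.02 ] gap 0.302
```

Released with no residual force. Lift straight up, clear the area, and look.

```bash
python3 -m creep '0 0 0 0 0 -0.008 0.3; 0 0 0 0 0 -0.025 0.3; 0 0 0 0 0 -0.055 0.3; 0 0 0 0 0 -0.1 0.3; 0 0 0 0 0 -0.15 0.3; 0 0 0 0.05 0 -0.15 0.3; 0 0 0 0.11 0 -0.15 0.3; 0 0 0 0.17 0 -0.15 0.3' | head -5;  python3 -m creep '0 0 0 0.04 0.04 -0.02 0.3; 0 0 0 0.04 0.1 -0.02 0.3; 0 0 0 0.04 0.16 -0.02 0.3; 0 0 0 0.04 0.22 -0.02 0.3;  0 0 0 0.04 0.28 -0.02 0.3;0 0 0 0.04 0.28 -0.02 0.3' | head -2; python3 - <<'E'
from h import *
a=[]
for n,(v,u) in(("top",(120,250)),("side",(190,225))):
    p=grab_frame(n); a.append(np.clip(p["frame"][v:v+100,u:u+100,::-1]*1.4,0,255).astype("u1"))
    for q in("carrier_toe","carrier_tail","carrier_grip","carrier"): print(n,q,[(round(d["confidence"],2),np.round(d["point"],1),onplane(p,d["point"],.1 if "grip" in q else .06).round(4)) for d in models.tip_of(p,q)[:3]])
cv2.imwrite("pics/end.png",cv2.resize(np.hstack(a),None,fx=4,fy=4,interpolation=cv2.INTER_CUBIC))
E
```

```text
clock: 32.08
ee_pos: [0.5136, 0.1282, 0.2362]
tcp_rot: [[-0.995, 0.104, 0.004], [0.104, 0.995, 0.001], [-0.004, 0.002, -1.0]]
contact_force: [-0.7, 1.5, 1.2]
finger_gap: 0.302
clock: 32.83
ee_pos: [0.5014, 0.417, 0.2547]
top carrier_toe [(0.89, array([292.4, 135.1]), array([0.7493, 0.1059, 0.06  ]))]
top carrier_tail [(0.77, array([285.8, 178.1]), array([0.5973, 0.1235, 0.06  ])), (0.72, array([289.2, 174. ]), array([0.6117, 0.1126, 0.06  ])), (0.57, array([289.6, 148.4]), array([0.7016, 0.114 , 0.06  ]))]
top carrier_grip [(0.6, array([289.9, 148. ]), array([0.6899, 0.1102, 0.1   ]))]
top carrier [(0.8, array([291.8, 156.2]), array([0.6741, 0.1057, 0.06  ]))]
side carrier_toe [(0.45, array([251.4, 230.6]), array([0.749, 0.114, 0.06 ]))]
side carrier_tail []
side carrier_grip [(0.5, array([268.1, 223.6]), array([0.6932, 0.1081, 0.1   ]))]
side carrier [(0.56, array([273.7, 236.4]), array([0.6758, 0.1196, 0.06  ]))]
```

View pics/end.png

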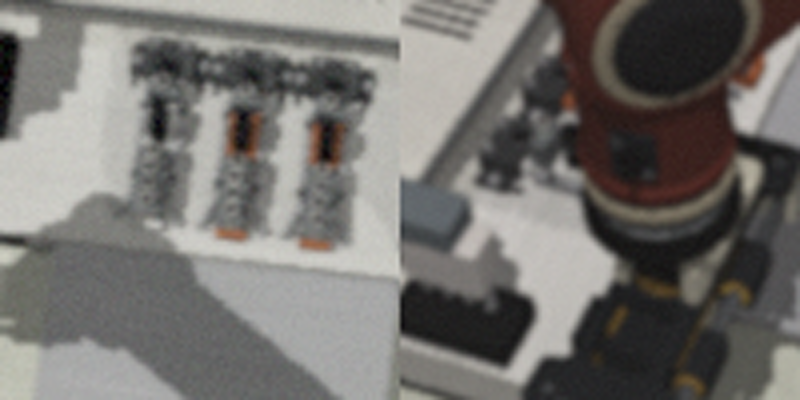

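The top view shows the carrier seated in the left lane under its bridge (tab at about (290, 148)), in line with its neighbours, and the arm is clear. I'm handing it in.

```bash
python3 -c "
from station import finish_job; print(finish_job())"
```

```text
the job is handed in; nothing more can be done
None
```

The carrier is in the empty left lane: I felt the catch drop behind its toe, pushed it on to the end stop, let go of it and handed the job in at about 33 s; no verdict came back.

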